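# Fit the cam-arm coupling to the clinic's water tank

### The arm

A 6-joint arm with a two-finger parallel gripper is mounted at the origin on a cart in front of the work surface, level with it; the furniture and walls round the work are solid. World frame = base frame: x ahead of the robot, y to its left, z up, the work surface at z = 0. Lengths are in mm, angles in rad, forces in N, time in s.
With the tool pointing down it reaches from about 425 to 950 mm from the base axis. Payload 14.7 kg.
Tool frame: the origin (TCP) lies at the very end of the fingers, on their centre line; the grasp point (between the pads) lies arm.tcp_to_grasp behind it (arm.tcp_to_grasp is the distance from the TCP to the grasp point, in mm); x points along the fingers, z is the direction in which the jaws open and shut, and the axes are right-handed (so a half turn about x gives the same grasp; the last joint's range is limited). The gripper opens to 85 mm and grips with 20 to 120 N. Pads are 22 mm wide; open, the fingers measure 114 mm over their backs; the gripper's body (76 mm by 85 mm) begins 54 mm behind the grasp point. The pads swing forward as they close: fully open they stand 13 mm farther back than shut.
Start: joints at [-1.368, 0.48, 1.596, -0, 1.065, -0.047], TCP at [160.703, -629.815, 231.297] pointing down, gripper open.
Joint ranges: [-2.75, 2.75], [-0.82, 2.05], [0.23, 2.67], [-1.56, 4.7], [0.09, 2.69], [-2.92, 2.92]. Speed limits (rad/s): [1.89, 1.89, 2.39, 3.01, 3.01, 3.01].

### API

Orientations are given as [roll, pitch, yaw] about the fixed x, y, z axes, in that order (R = Rz(yaw) Ry(pitch) Rx(roll)).
In Python, from cell import get_obs, get_image, arm gives the robot as it stands.
- The arm moves only by the shell command python3 -m jog 'ROWS' [OPENING] [FORCE]. ROWS is JSON, a list of rows, each an object with "delta_pos": the shift along the tool's x, y, z in mm, a list of three; "rotation": the turn, a rotation vector about the tool's x, y, z in degrees, a list of three. In form: [{"delta_pos": [x, y, z], "rotation": [rx, ry, rz]}, ...]. A call has 1 to 12 rows; each row is the pose to reach, as a shift and turn from the pose commanded when the call began, along the tool's axes at that moment; what a row does not reach only later rows make up. A row lasts 1/8 s, in which the tool goes at most 62.5 mm and 10.7 degrees, less where a joint would pass 70% of its speed; a pose out of reach is approached as far as the arm can. A call with a gripper value outside its range is refused whole. OPENING is the finger opening in mm, from 0 to 85.4, set as the call begins (- or left out, the last holds). The fingers move at their own pace and stop on an object; FORCE is the grip in N (left out, the last holds). Time passes only in rows, so rows that repeat a pose let the fingers close. It gives the time, the measured TCP pose, the force and the opening at its end, in the units of the state.
- get_obs(): the state, without advancing time (a new reading comes with each control period).
- get_image(name): name is "scene" or "top"; returns a dict with "img" (384x512x3 uint8, red, green, blue), "fx", "fy", "cx", "cy" (pixels), "dist_coeffs" ([k1, k2, p1, p2, k3] as OpenCV has them; the pictures are not rectified), "R" (3x3) and "t" (3): a world point X has camera coordinates R X + t. Camera axes: x right, y down, z forward; pixel columns grow to the right and rows downward; lengths in mm; the calibration is good to about 2 mm. A picture is of the moment at which its call begins. There is no depth.
- arm.job_done(): hands the job in, once; it reports no verdict.
The state is a dict: "clock": time; "joint_pos": joint angles; "qvel": joint speeds; "joint_efforts": joint torques, N m; "position": TCP position; "eef_rot": TCP orientation; "force": force on the tool from outside, world axes, zero at the start; "ft_torque": the same for the moment, N m; "width": opening from 0.0 (shut) to 1.0 (fully open).
Only numpy, scipy, OpenCV 4.12 (cv2) and the standard library are available. Lean on these libraries where they do the work, as an engineer would, in place of code of your own. Each camera call takes 0.05 s, during which the arm holds its last target.

### The job

Close the small steel water tank: take the metal coupling that has two cam arms (not the plain armless cap) and push it down over the grooved adaptor on top of the tank until its rim has squashed the rubber seal and it sits fully home, with both arms still up. Let go, then swing the two cam arms down all the way, one after the other, and leave the coupling locked there.

Things in the scene. Friction and masses are not known exactly. Their poses are not given: they have to be found in the camera images.
- cam_coupling: Loose camlock coupling, 0.26 kg: upright aluminium barrel, 53 mm diameter, 46 tall, closed on top, open below (bore 38, 33 deep). Origin: centre of its lower rim, z up. Ears (to 36 mm out) and cam arms on its +y and -y sides; grip it on its bare x sides. An armless ribbed cap of the same size stands near. Between it and the tank, pass the tall microscope (x over 0.55 m, y 0 to 0.1) on the robot's side.
- adaptor_seat (a point): Seat on the fixed steel tank (124 x 124 x 50 mm), 86 mm above the desk, z up: the coupling's origin comes here, at any yaw. Round neck on it: groove 24 mm wide from 4 to 20 mm up, lip 34 wide to 25, tapering to 22 at its top 31 mm up. A black seal ring, 60 wide, stands 6 mm above the seat, bears the coupling's weight, squashes to the seat under 8 N and stays. Flange 68 wide below.
- cam_left (a joint): Angle (rad) of the cam arm on the coupling's +y side: 0 = level, straight out; negative = up and out (open, starts -0.6 to -0.4); closed stop +0.7 = down. Dark steel bar 12 to 18 mm wide, 5 thick, 55 long from its pivot at (0, +28, 14.5) mm in the coupling's frame, swinging in its y-z plane. Stays where left (0.05 N m); 2 to 3 N pressed down 20 to 30 mm out from the pivot closes it.
- cam_right (a joint): Angle (rad) of the cam arm on the coupling's -y side: 0 = level, straight out; negative = up and out (open, starts -0.6 to -0.4); closed stop +0.7 = down. Dark steel bar 12 to 18 mm wide, 5 thick, 55 long from its pivot at (0, -28, 14.5) mm in the coupling's frame, swinging in its y-z plane. Stays where left (0.05 N m); 2 to 3 N pressed down 20 to 30 mm out from the pivot closes it.

How it is judged:
By the outcome, as a careful person would: the job done as asked, in the order asked, and still so for the second after the job is handed in, with the robot touching nothing.
It also fails if it takes over 58 s, if anything falls off the work surface, if the arm or the gripper's body presses on something with over 40 N, if the wrist force passes 120 N, or if a joint passes its speed limit or range.

## Working session

There is one attempt and no reset: what is moved stays moved. The work goes in short steps, Python scripts to look and compute and a shell command to move; the robot and the scene stay as the last step left them, time stands still between calls to the robot, and variables do not carry over. Pictures are saved under pics/ and viewed, and the job is handed in when it is done.

```bash
ls; mkdir -p pics; python3 - <<'E'
from cell import get_obs,get_image,arm
import cv2,numpy as np
o=get_obs()
print(o, arm.tcp_to_grasp)
for n in ("scene","top"):
    d=get_image(n)
    cv2.imwrite(f"pics/{n}0.png",d["img"][:,:,::-1])
    print(n,{k:v for k,v in d.items() if k!="img"})
E
```

```text
pics
{'clock': 0.0, 'joint_pos': array([-1.36761759e+00,  4.80832676e-01,  1.59687111e+00, -2.12399090e-05,
        1.06511574e+00, -4.65810277e-02]), 'qvel': array([ 0.00043773, -0.00122731, -0.00157721, -0.00011   ,  0.00289297,
        0.00023647]), 'joint_efforts': array([ 9.23151383e-04, -9.50645471e+01, -4.30171859e+01, -6.38830352e-04,
        1.20230560e-02,  5.51030240e-06]), 'position': array([ 160.60233271, -629.41490715,  230.67288548]), 'eef_rot': array([3.11014578, 1.56956932, 1.78911952]), 'force': array([-0.04172155,  0.18488742, -0.03996578]), 'ft_torque': array([-0.01473717,  0.00595123, -0.01864143]), 'width': 1.0008604734758464} 18.700000000000003
scene {'fx': 483.2848393575522, 'fy': 483.2848393575522, 'cx': 263.93319477799236, 'cy': 192.7827913321763, 'dist_coeffs': array([-0.07599786,  0.        ,  0.        ,  0.        ,  0.        ]), 'R': array([[-6.34749284e-01, -7.72718148e-01, -1.00903903e-04],
       [-5.61191843e-01,  4.61080770e-01, -6.87363251e-01],
       [ 5.31184583e-01, -4.36246705e-01, -7.26313810e-01]]), 't': array([ 254.35633066,  351.92632832, 1036.71890284])}
top {'fx': 417.4165323071522, 'fy': 417.4165323071522, 'cx': 256.55237926508767, 'cy': 180.02252661587858, 'dist_coeffs': array([-0.09661754,  0.        ,  0.        ,  0.        ,  0.        ]), 'R': array([[ 0.01305433, -0.99980742,  0.01465316],
       [-0.98950077, -0.01502647, -0.14374434],
       [ 0.14393685, -0.01262282, -0.98950637]]), 't': array([ -57.43530376,  496.13020465, 1041.63356454])}
```

View pics/scene0.png

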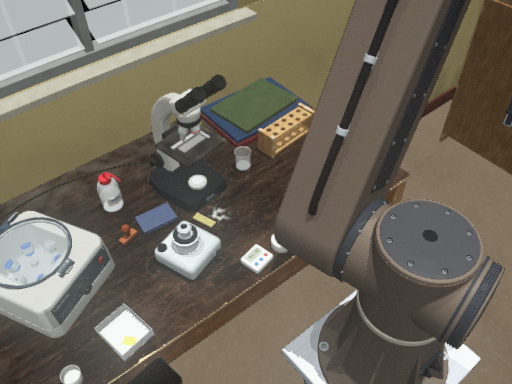

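View pics/top0.png

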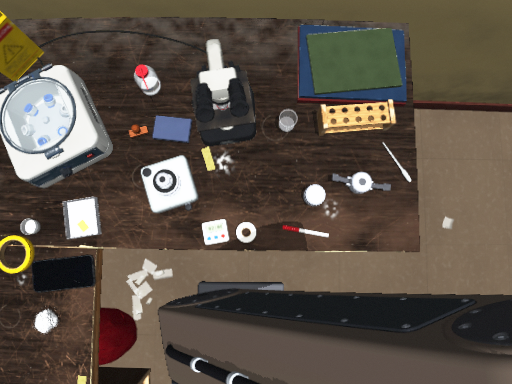

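Top view: the tank is at about (170,183) with its neck at (164,181). The coupling with two arms is at (362,183), the armless cap at (315,195), and the microscope at (220,100). I'll zoom in to localise them.

```bash
python3 - <<'E'
import cv2,numpy as np
t=cv2.imread("pics/top0.png"); s=cv2.imread("pics/scene0.png")
a=cv2.resize(t[150:220,320:400],None,fx=5,fy=5,interpolation=cv2.INTER_CUBIC)
b=cv2.resize(t[145:225,130:210],None,fx=4.9,fy=4.375,interpolation=cv2.INTER_CUBIC)
cv2.imwrite("pics/z1.png",np.hstack([a,b]))
c=cv2.resize(s[210:290,145:235],None,fx=6,fy=6,interpolation=cv2.INTER_CUBIC)
cv2.imwrite("pics/z2.png",c)
E
```

```text
(no output)
```

View pics/z1.png

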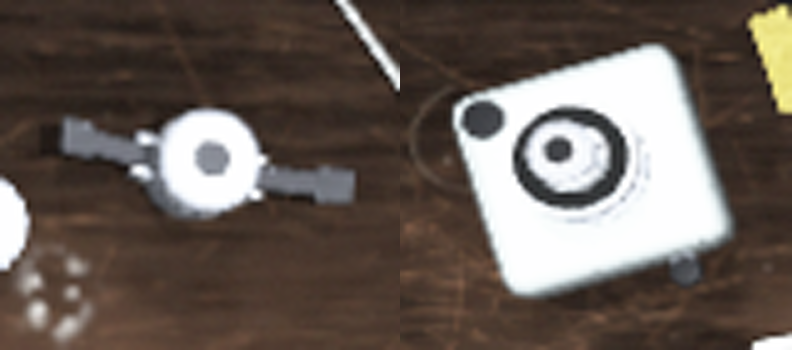

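View pics/z2.png

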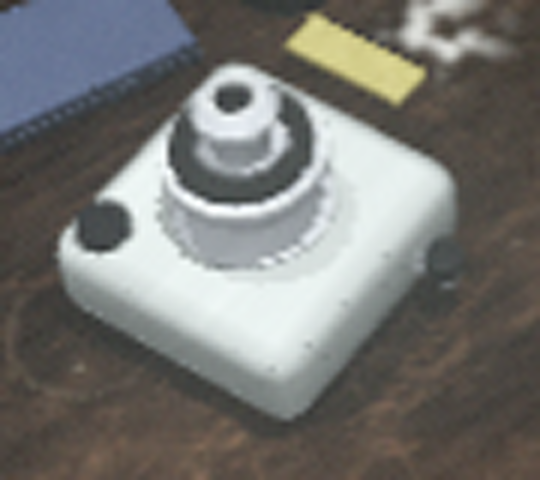

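```bash
cat > h.py <<'E'
import cv2,numpy as np
from scipy.optimize import least_squares
C={"scene":dict(f=483.2848393575522,c=(263.93319477799236,192.7827913321763),k=-0.07599786,R=np.array([[-6.34749284e-01,-7.72718148e-01,-1.00903903e-04],[-5.61191843e-01,4.61080770e-01,-6.87363251e-01],[5.31184583e-01,-4.36246705e-01,-7.26313810e-01]]),t=np.array([254.35633066,351.92632832,1036.71890284])),
"top":dict(f=417.4165323071522,c=(256.55237926508767,180.02252661587858),k=-0.09661754,R=np.array([[0.01305433,-0.99980742,0.01465316],[-0.98950077,-0.01502647,-0.14374434],[0.14393685,-0.01262282,-0.98950637]]),t=np.array([-57.43530376,496.13020465,1041.63356454]))}
def K(n):
    c=C[n];return np.array([[c["f"],0,c["c"][0]],[0,c["f"],c["c"][1]],[0,0,1.]])
def D(n): return np.array([C[n]["k"],0,0,0,0.])
def proj(n,P):
    P=np.atleast_2d(np.asarray(P,float));c=C[n]
    return cv2.projectPoints(P,cv2.Rodrigues(c["R"])[0],c["t"],K(n),D(n))[0].reshape(-1,2)
def back(n,uv,z):
    c=C[n];u=cv2.undistortPoints(np.array([[uv]],float),K(n),D(n))[0,0]
    d=c["R"].T@np.array([u[0],u[1],1]);o=-c["R"].T@c["t"]
    return o+d*(z-o[2])/d[2]
def two(uv1,uv2):
    f=lambda X:np.r_[proj("top",X)[0]-uv1,proj("scene",X)[0]-uv2]
    r=least_squares(f,[600,0,50.]);return r.x,r.fun
def ring(x,y,z,d):
    a=np.linspace(0,2*np.pi,90);return np.c_[x+d/2*np.cos(a),y+d/2*np.sin(a),0*a+z]
E
python3 - <<'E'
from h import *
print("neck top dot top@117",back("top",(162.2,179.3),117),"scene",back("scene",(183.8,226.2),117),two((162.2,179.3),(183.8,226.2)))
print("seal top@92",back("top",(164.6,180.4),92),"scene@92",back("scene",(185.3,234.2),92))
print("coupl top@46",back("top",(361.9,181.4),46))
E
```

```text
neck top dot top@117 [483.46747057 176.25705845 117.        ] scene [486.35772565 173.64344893 117.        ] (array([482.8136768 , 175.27212348, 121.58106452]), array([-0.00207238, -0.00201682,  0.00278344,  0.00058796]))
seal top@92 [484.42789954 175.61566288  92.        ] scene@92 [482.56269293 175.46502232  92.        ]
coupl top@46 [ 496.01322062 -322.49025967   46.        ]
```

```bash
cat > ov.py <<'E'
from h import *
def draw(n,img,box,f,polys,out):
    x0,x1,y0,y1=box
    z=cv2.resize(img[y0:y1,x0:x1],None,fx=f,fy=f,interpolation=cv2.INTER_CUBIC)
    for P,col in polys:
        q=((proj(n,P)-[x0,y0]+0.5)*f-0.5)
        cv2.polylines(z,[np.round(q).astype(int)],False,col,1)
    cv2.imwrite(out,z); return z
def coup(x,y,z,yaw,al=None,ar=None):
    R=np.array([[np.cos(yaw),-np.sin(yaw),0],[np.sin(yaw),np.cos(yaw),0],[0,0,1]])
    T=lambda P:np.asarray(P,float)@R.T+[x,y,z]
    L=[(ring(x,y,z+46,53),(0,255,0)),(ring(x,y,z,53),(0,200,255))]
    for s,a in ((1,al),(-1,ar)):
        if a is None: continue
        e=55*np.cos(a);h=-55*np.sin(a)
        L.append((T([[-8,s*28,14.5],[-8,s*(28+e),14.5+h],[8,s*(28+e),14.5+h],[8,s*28,14.5]]),(0,0,255) if s>0 else (255,0,255)))
    return L
E
python3 - <<'E'
from ov import *
t=cv2.imread("pics/top0.png");s=cv2.imread("pics/scene0.png")
a=draw("top",t,(320,400,150,220),5,coup(496,-322.5,0,np.radians(-10),-.5,-.5),"pics/o1.png")
def tank(x,y): return [(ring(x,y,92,60),(0,255,0)),(ring(x,y,111,34),(0,0,255)),(ring(x,y,117,22),(255,0,0)),(ring(x,y,86,68),(0,200,255))]
b=draw("top",t,(135,205,150,220),5,tank(484,175.3),"pics/o2.png")
cv2.imwrite("pics/o12.png",np.hstack([a,b]))
draw("scene",s,(145,235,210,290),6,tank(484,175.3),"pics/o3.png")
E
```

```text
(no output)
```

View pics/o12.png

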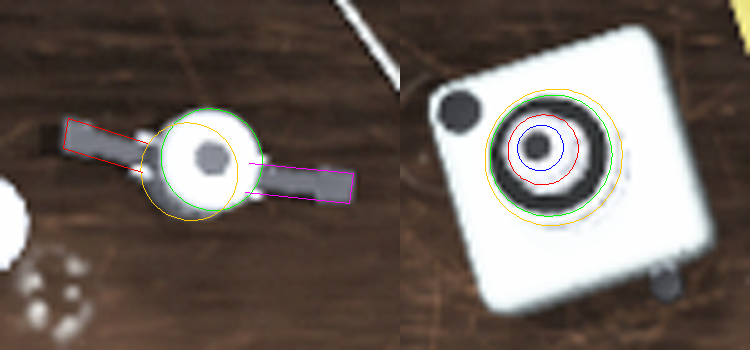

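View pics/o3.png

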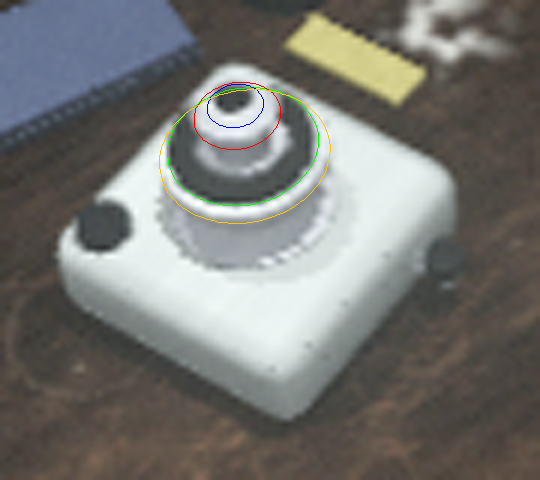

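The model overlays fit both views well: coupling at (496, -322.5) with yaw about -10°, neck at (484, 175.3). Next I'll work out the first move.

```bash
cat > mv.py <<'E'
from cell import get_obs
import numpy as np
from scipy.spatial.transform import Rotation as Ro
def tgt(yaw_jaw):
    z=np.array([np.cos(yaw_jaw),np.sin(yaw_jaw),0]);x=np.array([0,0,-1.]);y=np.cross(z,x)
    return np.c_[x,y,z]
def cur():
    o=get_obs();return np.array(o["position"]),Ro.from_euler("xyz",o["eef_rot"]).as_matrix(),o
def plan(pos,yawdeg):
    p,R,o=cur()
    print("q",np.round(o["joint_pos"],3),"p",np.round(p,1),"F",np.round(o["force"],1),"w",round(o["width"],3),"t",o["clock"])
    print("toolx",np.round(R[:,0],3),"y",np.round(R[:,1],3),"jaw yaw",np.degrees(np.arctan2(R[1,2],R[0,2])))
    print("delta",np.round(R.T@(np.array(pos)-p),1))
    for k in (0,180):
        print("rot",np.round(np.degrees(Ro.from_matrix(R.T@tgt(np.radians(yawdeg+k))).as_rotvec()),1))
E
python3 -c "
from mv import *
plan([496,-322.5,120],-10)"
```

```text
q [-1.368  0.481  1.597  0.     1.065 -0.047] p [ 160.7 -629.4  230.7] F [ 0.1 -0.3  0.2] w 1.0 t 0.1
toolx [-0.     0.001 -1.   ] y [0.969 0.247 0.   ] jaw yaw -75.68677004672675
delta [ 111.   400.8 -214.4]
rot [-65.7  -0.1  -0. ]
rot [ 1.143e+02 -0.000e+00  1.000e-01]
```

```bash
python3 -m jog '[{"delta_pos":[30,100,-53],"rotation":[-10,0,0]},{"delta_pos":[60,200,-107],"rotation":[-20,0,0]},{"delta_pos":[70,240,-130],"rotation":[-30,0,0]},{"delta_pos":[80,300,-160],"rotation":[-40,0,0]},{"delta_pos":[90,340,-182],"rotation":[-50,0,0]},{"delta_pos":[100,370,-198],"rotation":[-60,0,0]},{"delta_pos":[111,400.8,-214.4],"rotation":[-65.7,-0.1,0]},{"delta_pos":[111,400.8,-214.4],"rotation":[-65.7,-0.1,0]},{"delta_pos":[111,400.8,-214.4],"rotation":[-65.7,-0.1,0]},{"delta_pos":[111,400.8,-214.4],"rotation":[-65.7,-0.1,0]}]' 85
python3 - <<'E'
from ov import *
from mv import *
from cell import get_image
plan([496,-322.5,11],-10)
for n in ("scene","top"): cv2.imwrite(f"pics/{n}1.png",get_image(n)["img"][:,:,::-1])
t=cv2.imread("pics/top1.png");s=cv2.imread("pics/scene1.png")
cv2.imwrite("pics/c1.png",cv2.resize(np.hstack([t[120:260,270:430],s[180:320,230:390]]),None,fx=2.5,fy=2.5,interpolation=cv2.INTER_CUBIC))
E
```

```text
clock: 1.35
position: [495.6, -323.2, 120.2]
eef_rot: [-0.755, 1.57, -0.929]
force: [-0.8, -0.7, -0.2]
width: 0.993
q [-6.290e-01  5.310e-01  1.835e+00 -1.000e-03  7.740e-01 -4.540e-01] p [ 495.6 -323.2  120.2] F [-0.8 -0.7 -0.2] w 0.993 t 1.35
toolx [ 0.001 -0.001 -1.   ] y [ 0.173  0.985 -0.001] jaw yaw -9.979887239492438
delta [1.092e+02 8.000e-01 1.000e-01]
rot [0.  0.1 0. ]
rot [-1.8e+02 -1.0e-01  1.0e-01]
```

View pics/c1.png

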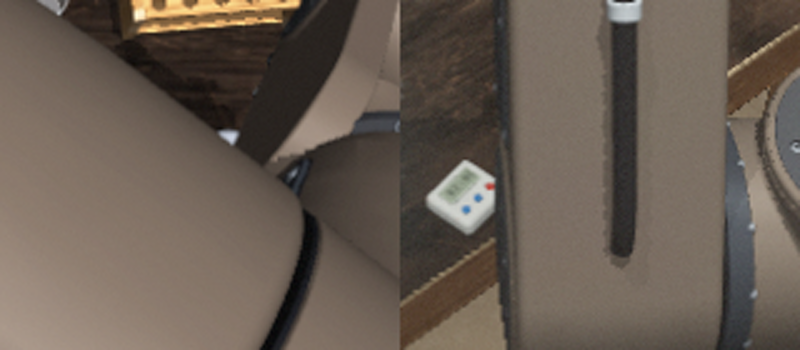

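View pics/scene1.png

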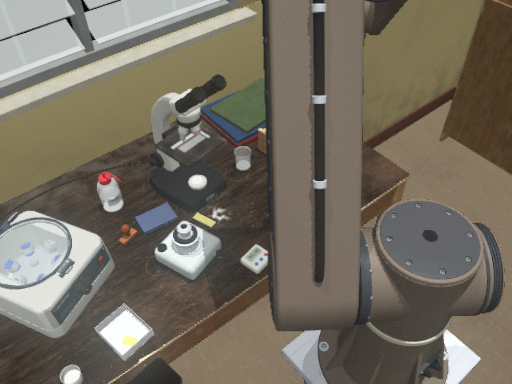

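Both cameras are occluded by the arm here, so the grasp rests on the earlier measurement. I'll descend gently and watch the force.

```bash
python3 -m jog '[{"delta_pos":[40,0.8,0.3],"rotation":[0,0,0]},{"delta_pos":[80,0.8,0.3],"rotation":[0,0,0]},{"delta_pos":[100,0.8,0.3],"rotation":[0,0,0]},{"delta_pos":[113,0.8,0.3],"rotation":[0,0,0]},{"delta_pos":[113,0.8,0.3],"rotation":[0,0,0]},{"delta_pos":[113,0.8,0.3],"rotation":[0,0,0]}]' 85
python3 -m jog '[{"delta_pos":[0,0,0],"rotation":[0,0,0]},{"delta_pos":[0,0,0],"rotation":[0,0,0]},{"delta_pos":[0,0,0],"rotation":[0,0,0]},{"delta_pos":[0,0,0],"rotation":[0,0,0]},{"delta_pos":[0,0,0],"rotation":[0,0,0]},{"delta_pos":[0,0,0],"rotation":[0,0,0]}]' 40 60
```

```text
clock: 2.2
position: [497.0, -323.0, 8.2]
eef_rot: [-0.52, 1.568, -0.695]
force: [-0.5, -0.2, 0.2]
width: 0.995
clock: 2.95
position: [497.1, -322.6, 8.2]
eef_rot: [-0.526, 1.568, -0.701]
force: [-1.5, 0.9, 10.6]
width: 0.597
```

```bash
python3 -m jog '[{"delta_pos":[-20,0,0],"rotation":[0,0,0]},{"delta_pos":[-60,0,0],"rotation":[0,0,0]},{"delta_pos":[-120,0,0],"rotation":[0,0,0]},{"delta_pos":[-180,0,0],"rotation":[0,0,0]},{"delta_pos":[-222,0,0],"rotation":[0,0,0]},{"delta_pos":[-222,0,0],"rotation":[0,0,0]},{"delta_pos":[-222,0,0],"rotation":[0,0,0]}]'
python3 - <<'E'
from mv import *
plan([440,-60,230],0)
E
```

```text
clock: 3.82
position: [495.9, -321.7, 228.6]
eef_rot: [-0.698, 1.57, -0.872]
force: [0.5, -0.2, -3.4]
width: 0.596
q [-0.627  0.4    1.739 -0.     1.001 -0.452] p [ 495.9 -321.7  228.6] F [ 0.5 -0.2 -3.4] w 0.596 t 3.825
toolx [ 0.    -0.001 -1.   ] y [ 0.173  0.985 -0.   ] jaw yaw -9.984075518873448
delta [  -1.6  248.1 -100.4]
rot [-10.   0.   0.]
rot [170.   0.  -0.]
```

Coupling is held (width 0.597, about 51 mm by the gripper's scale). I'll carry it past the microscope on the robot's side.

```bash
python3 -m jog '[{"delta_pos":[0,40,-20],"rotation":[-2,0,0]},{"delta_pos":[0,85,-42],"rotation":[-4,0,0]},{"delta_pos":[0,130,-63],"rotation":[-6,0,0]},{"delta_pos":[0,175,-83],"rotation":[-8,0,0]},{"delta_pos":[0,220,-97],"rotation":[-10,0,0]},{"delta_pos":[0,270,-108],"rotation":[-10,0,0]},{"delta_pos":[0,320,-117],"rotation":[-10,0,0]},{"delta_pos":[0,376,-122],"rotation":[-10,0,0]},{"delta_pos":[0,415,-117],"rotation":[-10,0,0]},{"delta_pos":[0,450,-108],"rotation":[-10,0,0]},{"delta_pos":[0,487,-97.5],"rotation":[-10,0,0]},{"delta_pos":[0,487,-97.5],"rotation":[-10,0,0]}]'
python3 -m jog '[{"delta_pos":[0,0,0],"rotation":[0,0,0]},{"delta_pos":[0,0,0],"rotation":[0,0,0]}]'
python3 - <<'E'
from mv import *
plan([484,175.3,180],0)
from cell import get_image
import cv2
for n in ("scene","top"): cv2.imwrite(f"pics/{n}2.png",get_image(n)["img"][:,:,::-1])
t=cv2.imread("pics/top2.png");s=cv2.imread("pics/scene2.png")
cv2.imwrite("pics/c2.png",cv2.resize(np.hstack([t[90:250,100:260],s[140:300,130:290]]),None,fx=2.5,fy=2.5,interpolation=cv2.INTER_CUBIC))
E
```

```text
clock: 5.32
position: [484.8, 176.2, 226.9]
eef_rot: [-2.177, 1.569, -2.175]
force: [-0.1, -0.3, -2.0]
width: 0.591
clock: 5.58
position: [484.1, 173.6, 228.1]
eef_rot: [-1.707, 1.569, -1.707]
force: [0.5, -1.1, -2.3]
width: 0.593
q [ 0.286  0.295  1.907 -0.002  0.94   0.288] p [484.1 173.6 228.1] F [ 0.5 -1.1 -2.3] w 0.593 t 5.575
toolx [-0.    -0.002 -1.   ] y [ 0.     1.    -0.002] jaw yaw -0.02654727923846274
delta [48.1  1.8 -0.1]
rot [-0.  -0.   0.1]
rot [1.8e+02 1.0e-01 0.0e+00]
```

View pics/c2.png

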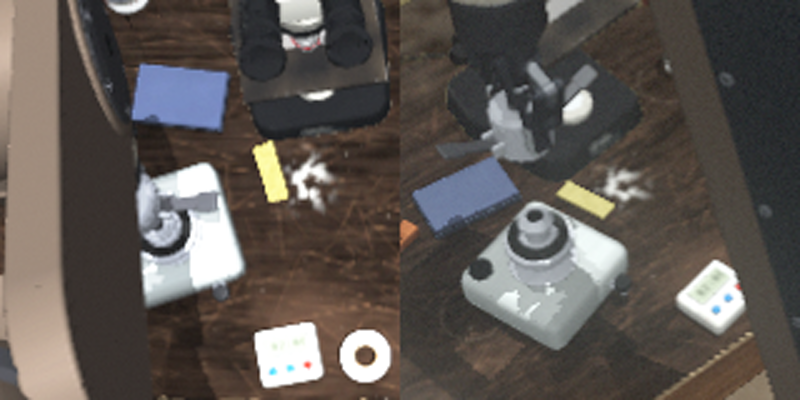

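```bash
python3 - <<'E'
from ov import *
s=cv2.imread("pics/scene2.png");t=cv2.imread("pics/top2.png")
def tank(x,y): return [(ring(x,y,92,60),(0,255,0)),(ring(x,y,111,34),(0,0,255))]
draw("scene",s,(130,230,150,270),5,coup(484.1,173.6,220,0,-.5,-.5)+tank(484,175.3),"pics/o4.png")
draw("top",t,(140,220,140,220),6,coup(484.1,173.6,220,0,-.5,-.5)+tank(484,175.3),"pics/o5.png")
E
```

```text
(no output)
```

View pics/o4.png

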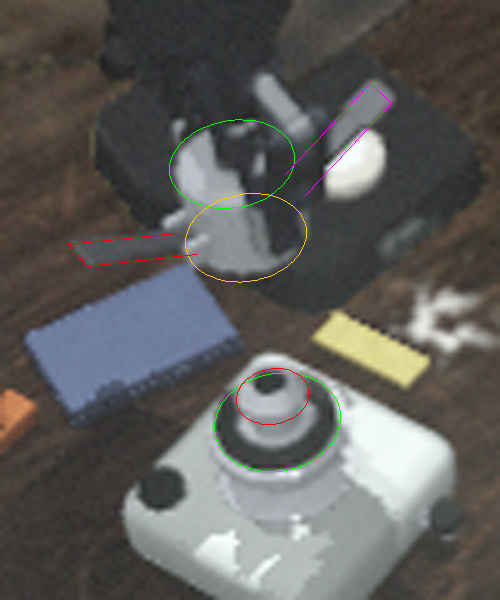

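View pics/o5.png

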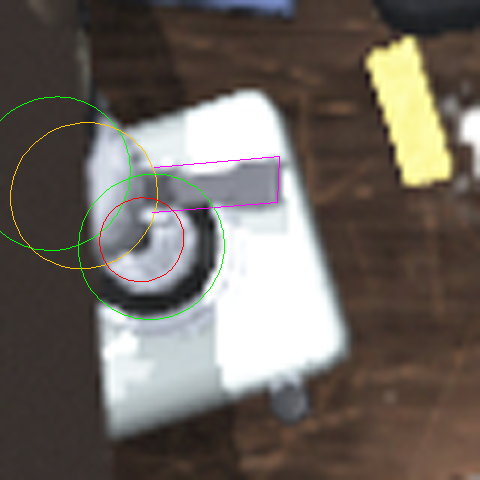

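Relative to the neck, the held coupling agrees with the model to within about 1.5 mm, and both arms are up. Now I'll lower it in steps.

```bash
python3 -m jog '[{"delta_pos":[45,1.7,0],"rotation":[0,0,0]},{"delta_pos":[80,1.7,0],"rotation":[0,0,0.1]},{"delta_pos":[98,1.7,0],"rotation":[0,0,0.1]},{"delta_pos":[98,1.7,0],"rotation":[0,0,0.1]},{"delta_pos":[98,1.7,0],"rotation":[0,0,0.1]}]'
python3 -m jog '[{"delta_pos":[5,0,0],"rotation":[0,0,0]},{"delta_pos":[10,0,0],"rotation":[0,0,0]},{"delta_pos":[15,0,0],"rotation":[0,0,0]},{"delta_pos":[15,0,0],"rotation":[0,0,0]}]'
python3 - <<'E'
from mv import *
plan([484,175.3,100],0)
E
```

```text
clock: 6.3
position: [485.4, 175.9, 131.5]
eef_rot: [0.398, 1.568, 0.398]
force: [-1.0, -0.4, -1.8]
width: 0.595
clock: 6.8
position: [484.6, 175.9, 115.3]
eef_rot: [0.715, 1.57, 0.715]
force: [0.5, 0.9, -1.5]
width: 0.596
q [0.289 0.453 2.012 0.    0.676 0.289] p [484.6 175.9 115.3] F [ 0.5  0.9 -1.5] w 0.596 t 6.8
toolx [ 0.  0. -1.] y [-0.  1.  0.] jaw yaw 0.015372250556174305
delta [15.3 -0.7 -0.7]
rot [ 0.  0. -0.]
rot [-180.    0.    0.]
```

```bash
python3 -m jog '[{"delta_pos":[4,0,0],"rotation":[0,0,0]},{"delta_pos":[8,0,0],"rotation":[0,0,0]},{"delta_pos":[12,0,0],"rotation":[0,0,0]},{"delta_pos":[12,0,0],"rotation":[0,0,0]}]'
python3 -m jog '[{"delta_pos":[3,0,0],"rotation":[0,0,0]},{"delta_pos":[5,0,0],"rotation":[0,0,0]},{"delta_pos":[5,0,0],"rotation":[0,0,0]}]'
python3 -m jog '[{"delta_pos":[1,0,0],"rotation":[0,0,0]},{"delta_pos":[2,0,0],"rotation":[0,0,0]},{"delta_pos":[2,0,0],"rotation":[0,0,0]}]'
```

```text
clock: 7.3
position: [484.7, 175.9, 103.4]
eef_rot: [0.635, 1.57, 0.635]
force: [0.1, -0.1, -3.3]
width: 0.598
clock: 7.68
position: [485.1, 176.0, 98.7]
eef_rot: [0.455, 1.569, 0.455]
force: [0.6, 0.4, -1.2]
width: 0.598
clock: 8.05
position: [485.1, 176.1, 96.8]
eef_rot: [0.461, 1.569, 0.461]
force: [-0.7, -0.0, 2.1]
width: 0.594
```

```bash
python3 -m jog '[{"delta_pos":[1,0,0],"rotation":[0,0,0]},{"delta_pos":[2,0,0],"rotation":[0,0,0]},{"delta_pos":[2,0,0],"rotation":[0,0,0]}]'
python3 -m jog '[{"delta_pos":[1,0,0],"rotation":[0,0,0]},{"delta_pos":[2,0,0],"rotation":[0,0,0]},{"delta_pos":[2,0,0],"rotation":[0,0,0]}]'
python3 -m jog '[{"delta_pos":[1,0,0],"rotation":[0,0,0]},{"delta_pos":[2,0,0],"rotation":[0,0,0]},{"delta_pos":[2,0,0],"rotation":[0,0,0]}]'
```

```text
clock: 8.43
position: [485.1, 176.1, 94.8]
eef_rot: [0.452, 1.569, 0.452]
force: [-0.4, 0.7, 2.9]
width: 0.597
clock: 8.8
position: [485.1, 176.1, 94.1]
eef_rot: [0.402, 1.569, 0.402]
force: [-8.6, -2.1, 36.7]
width: 0.594
clock: 9.18
position: [485.5, 176.2, 93.8]
eef_rot: [0.366, 1.567, 0.366]
force: [-17.7, -4.5, 74.9]
width: 0.589
```

Hard stop at TCP z of about 94 (expected 94.2), so the rim is on the seat and the seal is squashed. I'll relieve the force, then release.

```bash
python3 -m jog '[{"delta_pos":[-2,0,0],"rotation":[0,0,0]},{"delta_pos":[-3,0,0],"rotation":[0,0,0]},{"delta_pos":[-3,0,0],"rotation":[0,0,0]}]'
python3 -m jog '[{"delta_pos":[0,0,0],"rotation":[0,0,0]},{"delta_pos":[0,0,0],"rotation":[0,0,0]},{"delta_pos":[0,0,0],"rotation":[0,0,0]},{"delta_pos":[0,0,0],"rotation":[0,0,0]},{"delta_pos":[0,0,0],"rotation":[0,0,0]}]' 85
python3 -m jog '[{"delta_pos":[-20,0,0],"rotation":[0,0,0]},{"delta_pos":[-60,0,0],"rotation":[0,0,0]},{"delta_pos":[-110,0,0],"rotation":[0,0,0]},{"delta_pos":[-110,0,0],"rotation":[0,0,0]},{"delta_pos":[-110,0,0],"rotation":[0,0,0]}]'
python3 - <<'E'
from ov import *
from mv import *
from cell import get_image
plan([484,175.3,180],0)
for n in ("scene","top"): cv2.imwrite(f"pics/{n}3.png",get_image(n)["img"][:,:,::-1])
s=cv2.imread("pics/scene3.png");t=cv2.imread("pics/top3.png")
a=draw("scene",s,(130,240,170,290),4,coup(484.5,175.6,86,0,-.5,-.5),"pics/o6.png")
b=cv2.resize(s[170:290,130:240],None,fx=4,fy=4,interpolation=cv2.INTER_CUBIC)
cv2.imwrite("pics/o6.png",np.hstack([a,b])[:,:800])
E
```

```text
clock: 9.55
position: [485.3, 176.1, 94.0]
eef_rot: [0.403, 1.569, 0.403]
force: [-2.1, 0.1, 13.2]
width: 0.599
clock: 10.18
position: [485.0, 176.0, 93.7]
eef_rot: [0.467, 1.57, 0.467]
force: [-0.5, 0.5, -0.2]
width: 0.996
clock: 10.8
position: [484.6, 175.9, 203.6]
eef_rot: [0.456, 1.569, 0.457]
force: [-0.0, -0.4, 0.4]
width: 0.994
q [0.289 0.326 1.933 0.    0.881 0.289] p [484.6 175.9 203.6] F [-0.  -0.4  0.4] w 0.994 t 10.8
toolx [ 0.001  0.001 -1.   ] y [-0.     1.     0.001] jaw yaw 0.012594721646621326
delta [23.6 -0.6 -0.6]
rot [ 0.   0.1 -0. ]
rot [-1.8e+02  1.0e-01  1.0e-01]
```

View pics/o6.png

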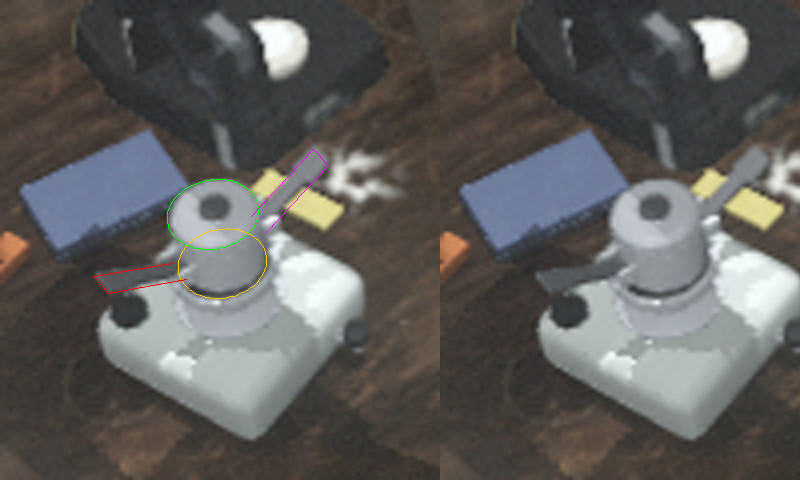

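View pics/top3.png

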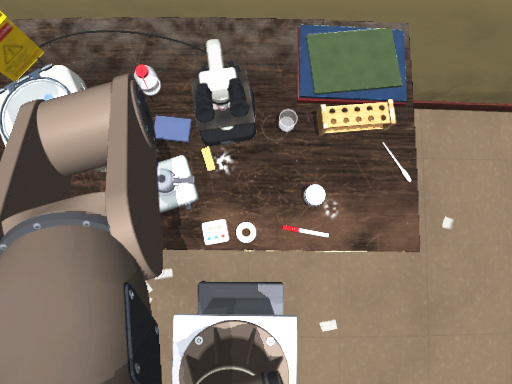

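The scene view shows the coupling fully down on the neck. The overlay ring matches its top at (188,222), the gripper is clear, and both arms are still up. Next I'll close the fingers and press the +y arm.

```bash
python3 -m jog '[{"delta_pos":[0,28,0],"rotation":[0,0,0]},{"delta_pos":[0,55,0],"rotation":[0,0,0]},{"delta_pos":[0,55,0],"rotation":[0,0,0]},{"delta_pos":[0,55,0],"rotation":[0,0,0]},{"delta_pos":[0,55,0],"rotation":[0,0,0]},{"delta_pos":[0,55,0],"rotation":[0,0,0]},{"delta_pos":[0,55,0],"rotation":[0,0,0]}]' 0 40
python3 -m jog '[{"delta_pos":[30,0,0.5],"rotation":[0,0,0]},{"delta_pos":[55,0,0.5],"rotation":[0,0,0]},{"delta_pos":[70,0,0.5],"rotation":[0,0,0]},{"delta_pos":[70,0,0.5],"rotation":[0,0,0]}]'
python3 -m jog '[{"delta_pos":[4,0,0],"rotation":[0,0,0]},{"delta_pos":[8,0,0],"rotation":[0,0,0]},{"delta_pos":[12,0,0],"rotation":[0,0,0]},{"delta_pos":[12,0,0],"rotation":[0,0,0]}]'
```

```text
clock: 11.78
position: [484.9, 230.6, 203.8]
eef_rot: [0.461, 1.569, 0.461]
force: [-0.0, 0.7, 0.4]
width: 0.002
clock: 12.28
position: [485.0, 230.7, 133.1]
eef_rot: [3.067, 1.57, 3.067]
force: [-0.1, -0.7, -0.0]
width: 0.004
clock: 12.78
position: [485.3, 231.0, 121.6]
eef_rot: [0.496, 1.57, 0.497]
force: [-0.8, 0.1, -0.3]
width: -0.001
```

```bash
for i in 1; do python3 -m jog '[{"delta_pos":[4,0,0],"rotation":[0,0,0]},{"delta_pos":[8,0,0],"rotation":[0,0,0]},{"delta_pos":[12,0,0],"rotation":[0,0,0]},{"delta_pos":[12,0,0],"rotation":[0,0,0]}]'; done
python3 -m jog '[{"delta_pos":[4,0,0],"rotation":[0,0,0]},{"delta_pos":[8,0,0],"rotation":[0,0,0]},{"delta_pos":[12,0,0],"rotation":[0,0,0]},{"delta_pos":[12,0,0],"rotation":[0,0,0]}]'
python3 -c "
from cell import get_image
import cv2
s=get_image('scene')['img'][:,:,::-1]
cv2.imwrite('pics/p7.png',cv2.resize(s[170:290,120:240],None,fx=5,fy=5,interpolation=cv2.INTER_CUBIC))"
```

```text
clock: 13.28
position: [485.2, 230.9, 109.4]
eef_rot: [0.539, 1.57, 0.539]
force: [-0.0, 0.8, 0.0]
width: -0.003
clock: 13.78
position: [485.3, 230.9, 97.4]
eef_rot: [0.426, 1.57, 0.426]
force: [0.5, -0.6, -0.1]
width: -0.003
```

View pics/p7.png

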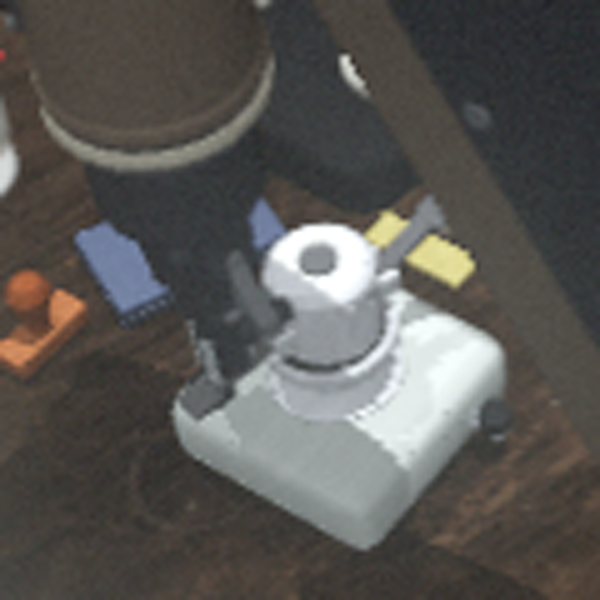

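The grey bar at (255,290) could be a gripper link or the cam arm, and the force is near zero. I'll lift to check.

```bash
python3 -m jog '[{"delta_pos":[-40,0,0],"rotation":[0,0,0]},{"delta_pos":[-90,0,0],"rotation":[0,0,0]},{"delta_pos":[-110,0,0],"rotation":[0,0,0]},{"delta_pos":[-110,0,0],"rotation":[0,0,0]}]'
python3 - <<'E'
from ov import *
from cell import get_image
s=np.ascontiguousarray(get_image('scene')['img'][:,:,::-1]);cv2.imwrite("pics/scene8.png",s)
a=draw("scene",s,(130,240,170,290),4,coup(485,176,86,0,-.5,-.5),"pics/o8.png")
b=cv2.resize(s[170:290,140:230],None,fx=4,fy=4,interpolation=cv2.INTER_CUBIC)
cv2.imwrite("pics/o8.png",np.hstack([a,b]))
E
```

```text
clock: 14.32
position: [486.0, 231.2, 209.2]
eef_rot: [0.396, 1.567, 0.396]
force: [-0.2, 0.2, 0.9]
width: 0.004
```

View pics/o8.png

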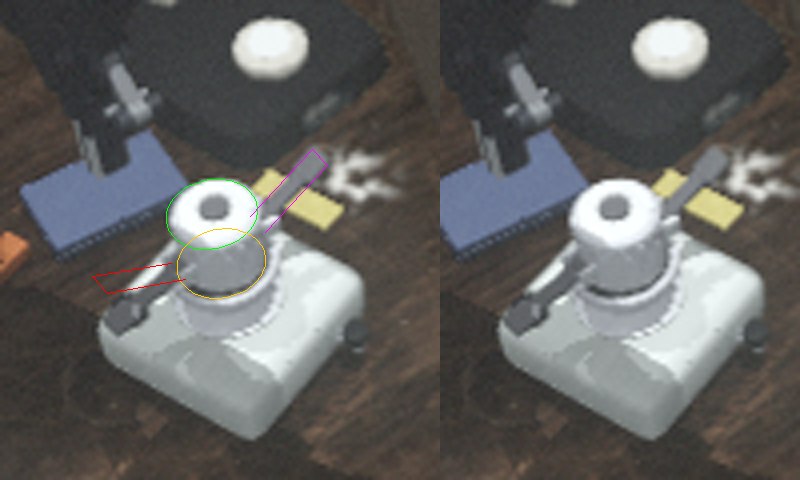

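The arm has swung part-way down as intended, so the bar was a gripper link. I'll press on to the stop.

```bash
python3 -m jog '[{"delta_pos":[50,0,-0.5],"rotation":[0,0,0]},{"delta_pos":[95,0,-0.5],"rotation":[0,0,0]},{"delta_pos":[110,0,-0.5],"rotation":[0,0,0]},{"delta_pos":[113,0,-0.5],"rotation":[0,0,0]},{"delta_pos":[116,0,-0.5],"rotation":[0,0,0]},{"delta_pos":[116,0,-0.5],"rotation":[0,0,0]}]'
python3 -m jog '[{"delta_pos":[2,0,0],"rotation":[0,0,0]},{"delta_pos":[4,0,0],"rotation":[0,0,0]},{"delta_pos":[4,0,0],"rotation":[0,0,0]}]'
```

```text
clock: 15.12
position: [485.5, 231.2, 92.7]
eef_rot: [0.435, 1.568, 0.435]
force: [-1.1, 1.2, 2.3]
width: 0.002
clock: 15.5
position: [485.1, 231.1, 87.8]
eef_rot: [0.472, 1.569, 0.472]
force: [1.2, 0.0, 4.0]
width: -0.001
```

```bash
python3 -m jog '[{"delta_pos":[1,0,0],"rotation":[0,0,0]},{"delta_pos":[2,0,0],"rotation":[0,0,0]},{"delta_pos":[2,0,0],"rotation":[0,0,0]}]'
python3 -m jog '[{"delta_pos":[1,0,0],"rotation":[0,0,0]},{"delta_pos":[2,0,0],"rotation":[0,0,0]},{"delta_pos":[2,0,0],"rotation":[0,0,0]}]'
```

```text
clock: 15.88
position: [484.9, 231.0, 85.7]
eef_rot: [0.515, 1.57, 0.515]
force: [-0.4, 0.6, 2.9]
width: 0.002
clock: 16.25
position: [485.0, 231.1, 83.8]
eef_rot: [0.536, 1.569, 0.536]
force: [-0.0, 1.0, 5.2]
width: -0.0
```

```bash
python3 -m jog '[{"delta_pos":[1,0,0],"rotation":[0,0,0]},{"delta_pos":[2,0,0],"rotation":[0,0,0]},{"delta_pos":[2,0,0],"rotation":[0,0,0]}]'
python3 -m jog '[{"delta_pos":[1,0,0],"rotation":[0,0,0]},{"delta_pos":[2,0,0],"rotation":[0,0,0]},{"delta_pos":[2,0,0],"rotation":[0,0,0]}]'
```

```text
clock: 16.62
position: [485.3, 231.4, 82.2]
eef_rot: [0.555, 1.568, 0.555]
force: [-1.9, 3.7, 11.4]
width: -0.001
clock: 17.0
position: [485.4, 231.4, 80.1]
eef_rot: [0.508, 1.568, 0.508]
force: [-0.1, 2.7, 8.3]
width: 0.002
```

```bash
python3 -m jog '[{"delta_pos":[-40,0,0],"rotation":[0,0,0]},{"delta_pos":[-90,0,0],"rotation":[0,0,0]},{"delta_pos":[-122,0,0],"rotation":[0,0,0]},{"delta_pos":[-122,0,0],"rotation":[0,0,0]}]'
python3 - <<'E'
from ov import *
from cell import get_image
s=np.ascontiguousarray(get_image('scene')['img'][:,:,::-1]);cv2.imwrite("pics/scene9.png",s)
a=draw("scene",s,(130,240,170,290),4,coup(485,176,86,0,.7,-.5),"pics/o9.png")
b=cv2.resize(s[170:290,140:230],None,fx=4,fy=4,interpolation=cv2.INTER_CUBIC)
cv2.imwrite("pics/o9.png",np.hstack([a,b]))
E
```

```text
clock: 17.5
position: [486.0, 231.4, 204.0]
eef_rot: [0.408, 1.565, 0.408]
force: [-0.3, -0.2, -1.0]
width: -0.0
```

View pics/o9.png

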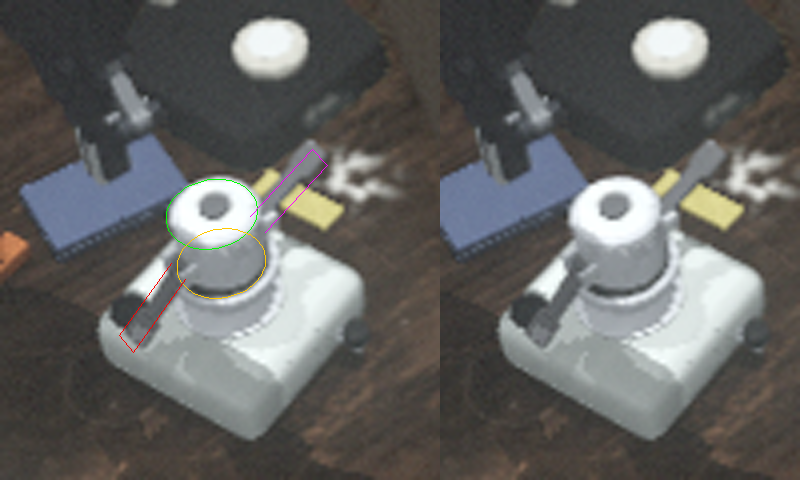

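The coupling has turned a few degrees and the arm looks near its stop. I'll fit yaw and angle.

```bash
python3 - <<'E'
from ov import *
s=cv2.imread("pics/scene9.png")
o=[]
for yaw,al in ((6,.6),(6,.7),(9,.7)):
    z=draw("scene",s,(150,216,190,270),4,coup(485,176,86,np.radians(yaw),al,-.55),"pics/x.png"); o.append(z)
cv2.imwrite("pics/o10.png",np.hstack(o))
E
```

```text
(no output)
```

View pics/o10.png

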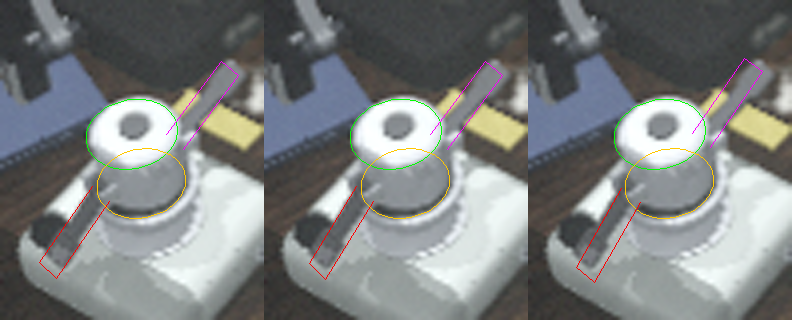

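```bash
python3 - <<'E'
from ov import *
s=cv2.imread("pics/scene9.png")
a=cv2.resize(s[225:262,154:186],None,fx=16,fy=16,interpolation=cv2.INTER_CUBIC)
cv2.imwrite("pics/o11.png",a)
for yaw in (0,4,8):
  for al in (.2,.3,.4,.5,.6,.7):
    c=coup(485,176,86,np.radians(yaw),al,-.5)[2][0]
    print(yaw,al,[tuple(np.round((q+.5-[154,225])*16).astype(int)) for q in proj("scene",c)])
E
```

```text
0 0.2 [(np.int64(359), np.int64(239)), (np.int64(54), np.int64(472)), (np.int64(-3), np.int64(403)), (np.int64(301), np.int64(172))]
0 0.3 [(np.int64(359), np.int64(239)), (np.int64(68), np.int64(489)), (np.int64(11), np.int64(420)), (np.int64(301), np.int64(172))]
0 0.4 [(np.int64(359), np.int64(239)), (np.int64(85), np.int64(503)), (np.int64(28), np.int64(434)), (np.int64(301), np.int64(172))]
0 0.5 [(np.int64(359), np.int64(239)), (np.int64(104), np.int64(515)), (np.int64(48), np.int64(446)), (np.int64(301), np.int64(172))]
0 0.6 [(np.int64(359), np.int64(239)), (np.int64(126), np.int64(523)), (np.int64(70), np.int64(455)), (np.int64(301), np.int64(172))]
0 0.7 [(np.int64(359), np.int64(239)), (np.int64(150), np.int64(529)), (np.int64(94), np.int64(461)), (np.int64(301), np.int64(172))]
4 0.2 [(np.int64(370), np.int64(245)), (np.int64(79), np.int64(494)), (np.int64(15), np.int64(428)), (np.int64(305), np.int64(182))]
4 0.3 [(np.int64(370), np.int64(245)), (np.int64(92), np.int64(510)), (np.int64(29), np.int64(445)), (np.int64(305), np.int64(182))]
4 0.4 [(np.int64(370), np.int64(2
[... 609 characters left out ...]
.int64(310), np.int64(191))]
8 0.3 [(np.int64(381), np.int64(250)), (np.int64(119), np.int64(531)), (np.int64(49), np.int64(469)), (np.int64(310), np.int64(191))]
8 0.4 [(np.int64(381), np.int64(250)), (np.int64(135), np.int64(544)), (np.int64(65), np.int64(483)), (np.int64(310), np.int64(191))]
8 0.5 [(np.int64(381), np.int64(250)), (np.int64(153), np.int64(554)), (np.int64(83), np.int64(493)), (np.int64(310), np.int64(191))]
8 0.6 [(np.int64(381), np.int64(250)), (np.int64(173), np.int64(561)), (np.int64(104), np.int64(500)), (np.int64(310), np.int64(191))]
8 0.7 [(np.int64(381), np.int64(250)), (np.int64(195), np.int64(565)), (np.int64(126), np.int64(504)), (np.int64(310), np.int64(191))]
```

View pics/o11.png

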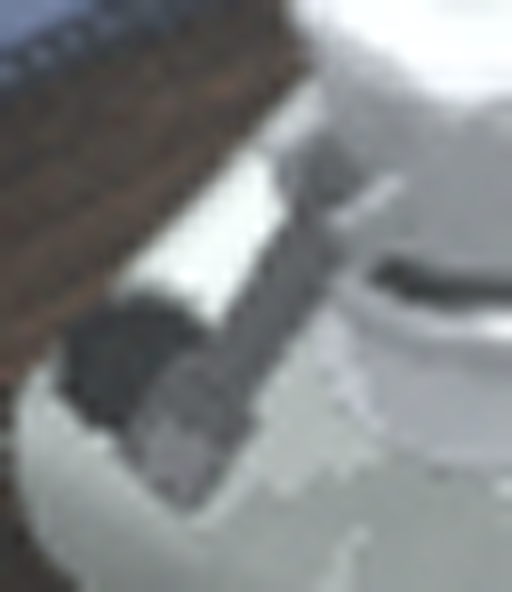

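```bash
python3 - <<'E'
from ov import *
o=[]
for n in ("scene3","scene8","scene9"):
    s=cv2.imread(f"pics/{n}.png")
    z=cv2.resize(s[203:261,152:214],None,fx=6,fy=6,interpolation=cv2.INTER_CUBIC)
    z=z[:,:372]
    o.append(cv2.resize(z,None,fx=0.7,fy=0.7) if 0 else z)
o=[x for x in o]
cv2.imwrite("pics/q1.png",np.hstack(o[:2])); cv2.imwrite("pics/q2.png",o[2])
E
```

```text
(no output)
```

View pics/q1.png

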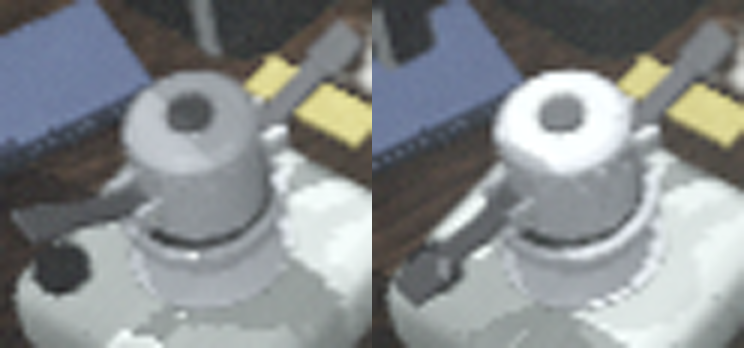

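View pics/q2.png

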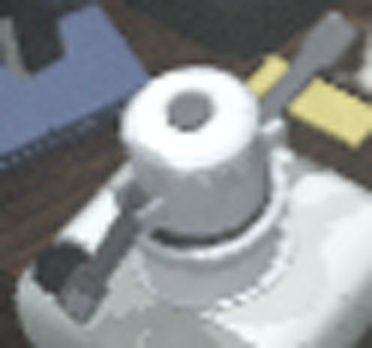

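```bash
python3 - <<'E'
from ov import *
obs={"3":[(188,112),(15,208),(28,240),(335,20),(362,42)],"8":[(190,112),(25,278),(48,305),(334,20),(361,42)],"9":[(188,110),(60,298),(85,322),(326,12),(353,32)]}
def pts(x,y,z,yaw,al,ar,L=55,w=9):
    R=np.array([[np.cos(yaw),-np.sin(yaw),0],[np.sin(yaw),np.cos(yaw),0],[0,0,1]])
    P=[[0,0,46]]
    for s,a in ((1,al),(-1,ar)):
        e=28+L*np.cos(a);h=14.5-L*np.sin(a)
        c=[[w,s*e,h],[-w,s*e,h]]
        P+=c
    return np.array(P)@R.T+[x,y,z]
for k,o in obs.items():
    px=np.array(o)/6-.5+[152,203]+.08
    f=lambda v:np.r_[(proj("scene",pts(v[0],v[1],86,v[2],v[3],v[4]))-px).ravel(),(v[0]-484.5)/3,(v[1]-176)/3]
    r=least_squares(f,[484.5,176,0,0,-.5]);print(k,np.round(r.x[:2],1),"yaw",np.round(np.degrees(r.x[2]),1),np.round(r.x[3:],2),np.round(r.fun,1))
E
```

```text
3 [486.3 173.7] yaw -0.1 [-0.5  -0.54] [ 0.1  0.9 -1.   0.2  0.8 -0.3  0.1 -0.3 -0.1  0.4  0.6 -0.8]
8 [486.  173.1] yaw 7.5 [ 0.01 -0.28] [ 0.1  0.8 -0.7  0.1  0.4 -0.  -0.3 -0.   0.2  0.1  0.5 -1. ]
9 [486.  169.8] yaw 16.0 [ 0.11 -0.15] [ 1.6  0.5 -1.6  0.5  0.   0.2 -1.1  0.3  0.1  0.   0.5 -2.1]
```

```bash
python3 - <<'E'
from ov import *
obs={"8":[(190,112),(25,278),(48,305),(334,20),(361,42)],"9":[(188,110),(60,298),(85,322),(326,12),(353,32)]}
def pts(x,y,z,yaw,al,ar,L=55,w=9,tilt=0):
    R=np.array([[np.cos(yaw),-np.sin(yaw),0],[np.sin(yaw),np.cos(yaw),0],[0,0,1]])@cv2.Rodrigues(np.array([tilt,0,0.]))[0]
    P=[[0,0,46]]
    for s,a in ((1,al),(-1,ar)):
        e=28+L*np.cos(a);h=14.5-L*np.sin(a)
        P+=[[w,s*e,h],[-w,s*e,h]]
    return np.array(P)@R.T+[x,y,z]
for k,o in obs.items():
    px=np.array(o)/6-.5+[152,203]+.08
    f=lambda v:(proj("scene",pts(486.3,173.7,86,v[0],v[1],-.54))-px).ravel()
    r=least_squares(f,[0,0]);print(k,"yaw",np.round(np.degrees(r.x[0]),1),np.round(r.x[1:],2),np.round(r.fun,1))
    f=lambda v:(proj("scene",pts(486.3,173.7,86+v[3],v[0],v[1],-.54,tilt=v[2]))-px).ravel()
    r=least_squares(f,[0,0,0,0]);print(k,"yaw",np.round(np.degrees(r.x[0]),1),np.round(r.x[1:],2),np.round(r.fun,1))
E
```

```text
8 yaw -0.2 [0.32] [-0.2  0.9 -1.   0.8 -0.9  1.2  0.2 -0.3  0.   0.4]
8 yaw 2.7 [0.32 0.07 1.23] [ 0.8 -0.1 -0.7  0.3 -0.2  0.5  0.2 -0.5  0.3 -0.1]
9 yaw 2.8 [0.77] [ 0.1  1.2 -0.1  1.1 -0.   1.7  0.5  0.3  0.5  1.1]
9 yaw 2.5 [0.8  0.   4.02] [-0.1  0.1 -0.  -0.   0.   0.6  0.5 -0.8  0.5  0.1]
```

The left arm fits at 0.77 ± a bit, so it's at its stop, with yaw about +3°. I'll compare before and after pictures closely for any lift of the coupling.

```bash
python3 - <<'E'
import cv2,numpy as np
o=[cv2.resize(cv2.imread(f"pics/scene{n}.png")[210:258,166:206],None,fx=9,fy=9,interpolation=cv2.INTER_CUBIC) for n in (3,9)]
cv2.imwrite("pics/q3.png",np.hstack(o))
# rough shift of coupling top via template match (subpixel by upsampling)
a=cv2.imread("pics/scene8.png",0);b=cv2.imread("pics/scene9.png",0)
for (x0,x1,y0,y1) in ((170,196,212,234),(174,200,232,246),(176,202,243,258)):
    s=10
    A=cv2.resize(a[y0:y1,x0:x1],None,fx=s,fy=s,interpolation=cv2.INTER_CUBIC);B=cv2.resize(b[y0-4:y1+4,x0-4:x1+4],None,fx=s,fy=s,interpolation=cv2.INTER_CUBIC)
    r=cv2.matchTemplate(B,A,cv2.TM_CCOEFF_NORMED);_,m,_,l=cv2.minMaxLoc(r);print(m,(l[0]/s-4,l[1]/s-4))
E
```

```text
0.9866564869880676 (-0.10000000000000009, -0.3999999999999999)
0.969773530960083 (0.09999999999999964, -0.10000000000000009)
0.9934436678886414 (0.0, 0.0)
```

View pics/q3.png

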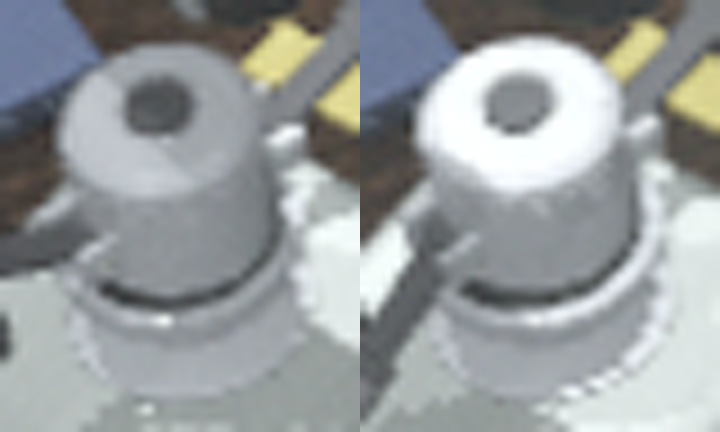

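```bash
python3 -m jog '[{"delta_pos":[0,-40,1],"rotation":[0,0,0]},{"delta_pos":[0,-80,2],"rotation":[0,0,0]},{"delta_pos":[0,-110,2.5],"rotation":[0,0,0]},{"delta_pos":[0,-110,2.5],"rotation":[0,0,0]},{"delta_pos":[0,-110,2.5],"rotation":[0,0,0]}]'
python3 - <<'E'
from mv import *
plan([488,121,132],0)
from ov import *
from cell import get_image
t=get_image("top")["img"][:,:,::-1]; t=np.ascontiguousarray(t); cv2.imwrite("pics/top10.png",t)
s=get_image("scene")["img"][:,:,::-1]
cv2.imwrite("pics/q4.png",cv2.resize(np.hstack([t[130:230,120:220],s[170:270,140:240]]),None,fx=4,fy=4,interpolation=cv2.INTER_CUBIC))
E
```

```text
clock: 18.18
position: [486.9, 121.0, 200.8]
eef_rot: [2.006, 1.57, 2.005]
force: [1.0, 0.1, -0.2]
width: 0.001
q [1.830e-01 3.120e-01 1.964e+00 1.000e-03 8.660e-01 1.830e-01] p [486.9 121.  200.8] F [ 1.   0.1 -0.2] w 0.001 t 18.175
toolx [-0.  0. -1.] y [0. 1. 0.] jaw yaw -0.01859184083028346
delta [68.8 -0.1  1.1]
rot [-0. -0. -0.]
rot [180.  -0.   0.]
```

View pics/q4.png

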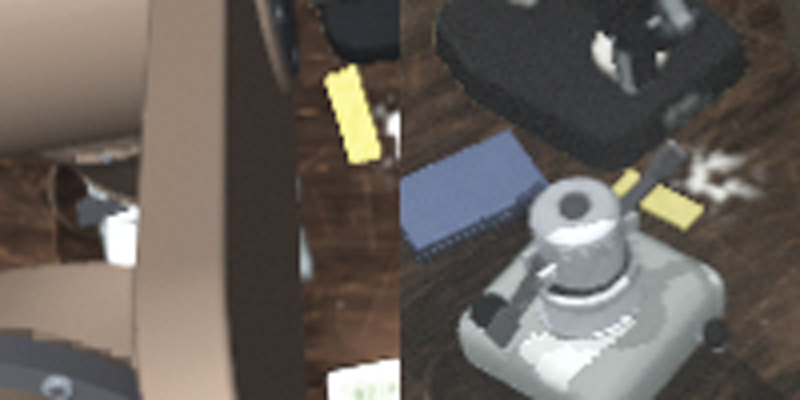

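The left arm is down and the fingers are over the right arm, clear of the microscope. I'll press it in steps.

```bash
python3 -m jog '[{"delta_pos":[40,0,1],"rotation":[0,0,0]},{"delta_pos":[68,0,1],"rotation":[0,0,0]},{"delta_pos":[73,0,1],"rotation":[0,0,0]},{"delta_pos":[78,0,1],"rotation":[0,0,0]},{"delta_pos":[83,0,1],"rotation":[0,0,0]},{"delta_pos":[88,0,1],"rotation":[0,0,0]},{"delta_pos":[93,0,1],"rotation":[0,0,0]},{"delta_pos":[98,0,1],"rotation":[0,0,0]},{"delta_pos":[103,0,1],"rotation":[0,0,0]},{"delta_pos":[103,0,1],"rotation":[0,0,0]}]'
python3 -m jog '[{"delta_pos":[3,0,0],"rotation":[0,0,0]},{"delta_pos":[6,0,0],"rotation":[0,0,0]},{"delta_pos":[9,0,0],"rotation":[0,0,0]},{"delta_pos":[9,0,0],"rotation":[0,0,0]}]'
python3 -m jog '[{"delta_pos":[2,0,0],"rotation":[0,0,0]},{"delta_pos":[4,0,0],"rotation":[0,0,0]},{"delta_pos":[4,0,0],"rotation":[0,0,0]}]'
python3 -m jog '[{"delta_pos":[1,0,0],"rotation":[0,0,0]},{"delta_pos":[2,0,0],"rotation":[0,0,0]},{"delta_pos":[2,0,0],"rotation":[0,0,0]}]'
```

```text
clock: 19.52
position: [488.3, 121.0, 98.3]
eef_rot: [0.765, 1.57, 0.765]
force: [-0.3, 0.2, 0.0]
width: -0.001
clock: 20.02
position: [488.4, 121.0, 89.4]
eef_rot: [0.553, 1.57, 0.554]
force: [-0.0, -0.5, 0.8]
width: 0.001
clock: 20.4
position: [489.1, 120.9, 86.5]
eef_rot: [0.238, 1.568, 0.239]
force: [-0.4, -1.8, 14.9]
width: -0.006
clock: 20.78
position: [489.5, 120.8, 84.9]
eef_rot: [0.185, 1.567, 0.186]
force: [-3.0, -5.7, 28.5]
width: -0.002
```

```bash
python3 -m jog '[{"delta_pos":[-40,0,0],"rotation":[0,0,0]},{"delta_pos":[-90,0,0],"rotation":[0,0,0]},{"delta_pos":[-130,0,0],"rotation":[0,0,0]},{"delta_pos":[-150,0,0],"rotation":[0,0,0]},{"delta_pos":[-150,0,0],"rotation":[0,0,0]}]'
python3 - <<'E'
from ov import *
from mv import *
from cell import get_image
s=np.ascontiguousarray(get_image('scene')['img'][:,:,::-1]);cv2.imwrite("pics/scene11.png",s)
t=np.ascontiguousarray(get_image('top')['img'][:,:,::-1]);cv2.imwrite("pics/top11.png",t)
a=draw("scene",s,(148,213,195,265),6,coup(485.5,175,86,np.radians(3),.7,.7),"pics/x.png")
b=cv2.resize(s[195:265,148:213],None,fx=6,fy=6,interpolation=cv2.INTER_CUBIC)
cv2.imwrite("pics/q5.png",np.hstack([a,b]))
plan([450,100,250],0)
E
```

```text
clock: 21.4
position: [489.1, 121.0, 234.9]
eef_rot: [0.274, 1.567, 0.275]
force: [-0.4, -0.6, -0.2]
width: -0.003
q [1.820e-01 2.720e-01 1.926e+00 1.000e-03 9.420e-01 1.820e-01] p [487.9 120.9 233.1] F [-0.4  0.   0.2] w -0.002 t 21.5
toolx [ 0.001  0.001 -1.   ] y [-0.     1.     0.001] jaw yaw 0.011949839312805056
delta [-17.  -20.8 -37.9]
rot [ 0.  0. -0.]
rot [-1.8e+02  0.0e+00  1.0e-01]
```

View pics/q5.png

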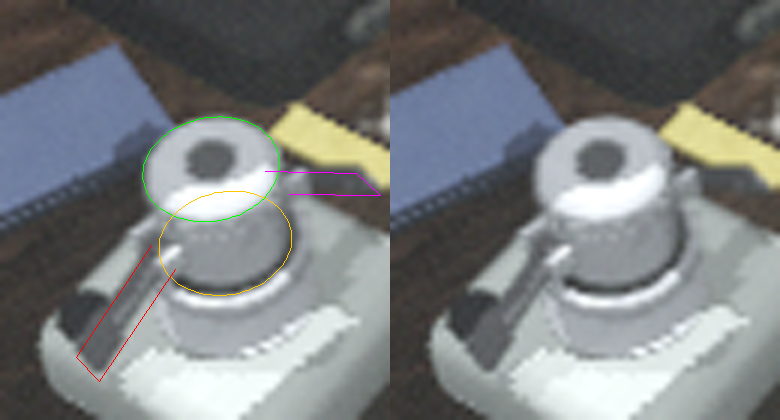

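Both arms now match the 0.7 overlay, within the usual 1 px bias. To verify height and stop, I'll touch the coupling's top (expected z of about 132), then re-press the left arm.

```bash
python3 -m jog '[{"delta_pos":[0,30,-1],"rotation":[0,0,0]},{"delta_pos":[40,55,-2.5],"rotation":[0,0,0]},{"delta_pos":[80,55,-2.5],"rotation":[0,0,0]},{"delta_pos":[95,55,-2.5],"rotation":[0,0,0]},{"delta_pos":[97,55,-2.5],"rotation":[0,0,0]},{"delta_pos":[97,55,-2.5],"rotation":[0,0,0]}]'
python3 -m jog '[{"delta_pos":[1,0,0],"rotation":[0,0,0]},{"delta_pos":[2,0,0],"rotation":[0,0,0]},{"delta_pos":[2,0,0],"rotation":[0,0,0]}]'
python3 -m jog '[{"delta_pos":[1,0,0],"rotation":[0,0,0]},{"delta_pos":[2,0,0],"rotation":[0,0,0]},{"delta_pos":[2,0,0],"rotation":[0,0,0]}]'
```

```text
clock: 22.25
position: [486.5, 175.9, 137.5]
eef_rot: [0.407, 1.569, 0.407]
force: [0.4, 0.0, 0.3]
width: -0.003
clock: 22.62
position: [486.0, 176.0, 135.1]
eef_rot: [0.435, 1.569, 0.435]
force: [-0.2, 0.0, 0.1]
width: -0.0
clock: 23.0
position: [485.9, 176.0, 132.6]
eef_rot: [0.519, 1.57, 0.519]
force: [-0.0, -0.1, -0.4]
width: -0.001
```

```bash
python3 -m jog '[{"delta_pos":[0.5,0,0],"rotation":[0,0,0]},{"delta_pos":[1,0,0],"rotation":[0,0,0]},{"delta_pos":[1,0,0],"rotation":[0,0,0]}]'
python3 -m jog '[{"delta_pos":[0.5,0,0],"rotation":[0,0,0]},{"delta_pos":[1,0,0],"rotation":[0,0,0]},{"delta_pos":[1,0,0],"rotation":[0,0,0]}]'
```

```text
clock: 23.38
position: [486.0, 176.0, 132.0]
eef_rot: [0.449, 1.569, 0.449]
force: [-1.6, -0.2, 6.4]
width: 0.001
clock: 23.75
position: [486.3, 176.1, 131.9]
eef_rot: [0.38, 1.568, 0.38]
force: [-5.7, -2.0, 25.4]
width: 0.002
```

The top is at z = 132.0, so it's fully home. Now I'll re-press the left arm.

```bash
python3 -m jog '[{"delta_pos":[-30,0,0],"rotation":[0,0,0]},{"delta_pos":[-30,27,-2],"rotation":[0,0,0]},{"delta_pos":[-30,54,-3.5],"rotation":[0,0,0]},{"delta_pos":[0,54,-3.5],"rotation":[0,0,0]},{"delta_pos":[30,54,-3.5],"rotation":[0,0,0]},{"delta_pos":[38,54,-3.5],"rotation":[0,0,0]},{"delta_pos":[40,54,-3.5],"rotation":[0,0,0]},{"delta_pos":[40,54,-3.5],"rotation":[0,0,0]}]'
python3 -m jog '[{"delta_pos":[1,0,0],"rotation":[0,0,0]},{"delta_pos":[2,0,0],"rotation":[0,0,0]},{"delta_pos":[2,0,0],"rotation":[0,0,0]}]'
python3 -m jog '[{"delta_pos":[1,0,0],"rotation":[0,0,0]},{"delta_pos":[2,0,0],"rotation":[0,0,0]},{"delta_pos":[2,0,0],"rotation":[0,0,0]}]'
```

```text
clock: 24.75
position: [483.0, 230.1, 91.5]
eef_rot: [0.436, 1.568, 0.436]
force: [-0.4, 0.0, -0.3]
width: -0.002
clock: 25.12
position: [482.6, 230.0, 88.9]
eef_rot: [0.467, 1.569, 0.467]
force: [-0.2, 0.3, 0.3]
width: -0.0
clock: 25.5
position: [482.6, 230.1, 86.8]
eef_rot: [0.505, 1.569, 0.505]
force: [0.7, 1.2, 3.0]
width: -0.0
```

```bash
python3 -m jog '[{"delta_pos":[1,0,0],"rotation":[0,0,0]},{"delta_pos":[2,0,0],"rotation":[0,0,0]},{"delta_pos":[2,0,0],"rotation":[0,0,0]}]'
python3 -m jog '[{"delta_pos":[0.5,0,0],"rotation":[0,0,0]},{"delta_pos":[1,0,0],"rotation":[0,0,0]},{"delta_pos":[1,0,0],"rotation":[0,0,0]}]'
```

```text
clock: 25.88
position: [482.9, 230.4, 85.3]
eef_rot: [0.509, 1.568, 0.509]
force: [-1.0, 2.5, 12.5]
width: 0.003
clock: 26.25
position: [483.1, 230.5, 84.5]
eef_rot: [0.484, 1.568, 0.484]
force: [-2.5, 4.2, 16.1]
width: 0.001
```

The left arm hits its stop at the same height and stiffness as the right. I'll retreat clear and take final pictures.

```bash
python3 -m jog '[{"delta_pos":[-50,0,0],"rotation":[0,0,0]},{"delta_pos":[-110,0,0],"rotation":[0,0,0]},{"delta_pos":[-165,0,0],"rotation":[0,0,0]},{"delta_pos":[-165,0,0],"rotation":[0,0,0]}]'
python3 -m jog '[{"delta_pos":[0,-50,-20],"rotation":[0,0,0]},{"delta_pos":[0,-100,-40],"rotation":[0,0,0]},{"delta_pos":[0,-150,-45],"rotation":[0,0,0]},{"delta_pos":[0,-200,-45],"rotation":[0,0,0]},{"delta_pos":[0,-250,-40],"rotation":[0,0,0]},{"delta_pos":[0,-300,-20],"rotation":[0,0,0]},{"delta_pos":[0,-350,0],"rotation":[0,0,0]},{"delta_pos":[0,-400,0],"rotation":[0,0,0]},{"delta_pos":[0,-450,0],"rotation":[0,0,0]},{"delta_pos":[0,-500,0],"rotation":[0,0,0]},{"delta_pos":[0,-500,0],"rotation":[0,0,0]},{"delta_pos":[0,-500,0],"rotation":[0,0,0]}]'
python3 - <<'E'
from ov import *
from cell import get_image
s=np.ascontiguousarray(get_image('scene')['img'][:,:,::-1]);t=np.ascontiguousarray(get_image('top')['img'][:,:,::-1])
cv2.imwrite("pics/scene12.png",s);cv2.imwrite("pics/top12.png",t)
M=coup(485.5,175.5,86,np.radians(3),.7,.7)
a=draw("scene",s,(148,213,195,265),6,M,"pics/x.png")
b=draw("top",t,(132,197,145,215),6,M,"pics/x.png")
cv2.imwrite("pics/q6.png",np.hstack([a,b]))
E
```

```text
clock: 26.75
position: [484.2, 230.7, 252.8]
eef_rot: [0.397, 1.562, 0.398]
force: [-0.5, -0.0, -1.3]
width: -0.002
clock: 28.25
position: [481.7, -269.7, 247.5]
eef_rot: [1.739, 1.569, 1.738]
force: [-0.3, -0.5, -0.8]
width: -0.002
```

View pics/q6.png

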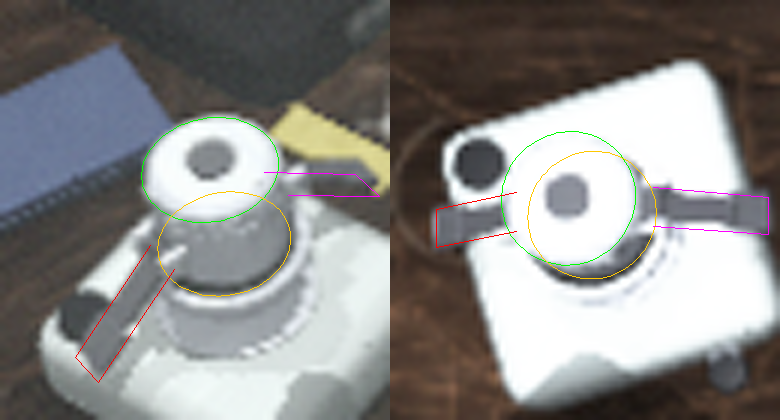

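View pics/top12.png

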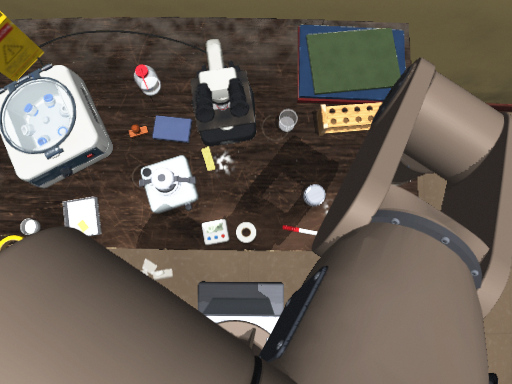

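Both views show the coupling seated at about (164,178) in the top view, with both arms down and matching the 0.7 rad model. The arm is clear and the cap is still at (315,195).

```bash
python3 -m jog '[{"delta_pos":[0,0,0],"rotation":[0,0,0]},{"delta_pos":[0,0,0],"rotation":[0,0,0]}]'; python3 -c "
from cell import arm; print(arm.job_done())"
```

```text
clock: 28.6
position: [482.5, -269.5, 248.6]
eef_rot: [0.384, 1.569, 0.385]
force: [-0.4, 0.1, -0.2]
width: 0.001
the job is handed in; nothing more can be done
None
```

The two-armed coupling is on the tank adaptor, fully home, with both cam arms down, and I handed the job in at 28.6 s. I gripped it on its bare sides, carried it past the microscope on the robot's side, and pushed it down with both arms up. After letting go, I closed the +y arm first, then the -y arm.

**Last checks**
- **Seating:** touching the top after both arms were closed met a hard stop at z = 132.0 mm, which is the seat (86) plus the coupling's height (46). The rim is on the seat and the seal is squashed.
- **Arms:** pressed again, the +y arm met its stop at about the same height as the -y arm had (12 to 15 N at a fingertip height of 85 to 86 mm). Both camera views match the arms at +0.7 rad to about 1 to 2 pixels.
- **Forces:** the highest wrist force I read was about 77 N, while pushing the coupling home (limit 120 N).
- **Clear at the end:** the arm was well away from everything, and the plain cap was where it started.

**Less clean**
- **Early force reading:** the first press on the +y arm gave only 8 to 11 N, rising more softly than a clear stop should, which is why I pressed it again.
- **Yaw:** the coupling turned about 3° during that first press, which is allowed because any yaw is accepted.
- **Picture offset:** after that press the coupling's top appeared about 0.4 pixel higher in the scene camera, but the touch on top ruled out any lift.

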